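Fill the engraving carrier and hold it against the stops

TASK

Fill the empty pockets of the metal carrier with spare brass seal blanks from the wooden rack, each fully down and upright; do not pull out the blanks already in the carrier, and leave the one extra spare in the rack. Then push the carrier by its upright tab along its slideway, against the sprung plunger, until it is hard up against the two steel stops, and finish while still holding it firmly there, not letting go. Do not knock the other things about.

Things in the scene. Friction and masses are not known exactly. Their poses are not given: they have to be found in the camera images.
- fixture: fixed steel slideway, plate 300 x 78 x 10 mm. Origin: at table level on its centre line; plate spans x -160 to +140 mm; x axis = push direction, towards the plunger and stops, roughly to the robot's left (+y). Guide rails 12 mm over the plate on both sides of the carrier (1.5 mm play a side). Spring housing 46 mm square, top 44 mm over the table, at x +89 to +135 mm
- stops: two fixed steel stop blocks, each 13 mm wide, 30 mm tall, standing on the plate left and right of the plunger, in front of the spring housing; their faces towards the carrier are the hard stop. Origin: middle between the two faces, at their foot (10 mm over the table)
- stop_face (a point): point midway between the two stop faces, in the plane of the faces, 26 mm over the table, axes as the fixture's. When the carrier is fully home this point lies at x = +85 mm in the carrier's frame
- plunger (a joint): travel of the sprung plunger in m: 0 = fully out (its 14 mm round tip 16 mm in front of the stop faces), grows as it is pushed in, 0.016 when the carrier meets the stops. It pushes back with 5 N when out and rises by 0.35 N per mm to 10.6 N at the stops; let go, it tends to push the carrier back off the stops
- carrier: loose aluminium block 170 x 46 x 28 mm on the slideway's plate, 0.26 to 0.46 kg empty, slides along x. Origin: centre of its underside (10 mm over the table); x = push direction. Pockets 16 mm wide, 20 mm deep at x -25, +7, +39, +71 mm, two empty at the start, any two. Starts 25 to 55 mm short of the stops. Grip tab at x -73 mm: 10 mm thick in x, 36 mm wide in y, 30 mm above the block
- tab_top (a point): centre of the top edge of the carrier's grip tab (58 mm over the carrier's underside, 68 mm over the table), axes as the carrier's
- pocket0 (a point): centre of the mouth of the carrier's pocket 0 (counted from the tab), in the block's top face, 38 mm over the table; the pocket's floor is 20 mm below; axes as the carrier's. A seated blank has its foot on that floor, its head's underside 6 mm over the mouth
- pocket1 (a point): centre of the mouth of the carrier's pocket 1 (counted from the tab), in the block's top face, 38 mm over the table; the pocket's floor is 20 mm below; axes as the carrier's. A seated blank has its foot on that floor, its head's underside 6 mm over the mouth
- pocket2 (a point): centre of the mouth of the carrier's pocket 2 (counted from the tab), in the block's top face, 38 mm over the table; the pocket's floor is 20 mm below; axes as the carrier's. A seated blank has its foot on that floor, its head's underside 6 mm over the mouth
- pocket3 (a point): centre of the mouth of the carrier's pocket 3 (counted from the tab), in the block's top face, 38 mm over the table; the pocket's floor is 20 mm below; axes as the carrier's. A seated blank has its foot on that floor, its head's underside 6 mm over the mouth
- blank0: solid brass seal blank, 50 mm tall overall, 0.09 kg: a round shank 14 mm in diameter and 26 mm long below (foot chamfered 1.5 mm), a plain round head 20 mm in diameter and 24 mm tall above. Origin: centre of the foot; z along its axis, up. This one stands in one of the carrier's pockets at the start and stays in it
- blank1: solid brass seal blank, 50 mm tall overall, 0.09 kg: a round shank 14 mm in diameter and 26 mm long below (foot chamfered 1.5 mm), a plain round head 20 mm in diameter and 24 mm tall above. Origin: centre of the foot; z along its axis, up. This one stands in one of the carrier's pockets at the start and stays in it
- spare0: solid brass seal blank, 50 mm tall overall, 0.09 kg: a round shank 14 mm in diameter and 26 mm long below (foot chamfered 1.5 mm), a plain round head 20 mm in diameter and 24 mm tall above. Origin: centre of the foot; z along its axis, up. This one is a spare and stands in a hole of the wooden rack at the start, foot 10 mm over the table
- spare1: solid brass seal blank, 50 mm tall overall, 0.09 kg: a round shank 14 mm in diameter and 26 mm long below (foot chamfered 1.5 mm), a plain round head 20 mm in diameter and 24 mm tall above. Origin: centre of the foot; z along its axis, up. This one is a spare and stands in a hole of the wooden rack at the start, foot 10 mm over the table
- spare2: solid brass seal blank, 50 mm tall overall, 0.09 kg: a round shank 14 mm in diameter and 26 mm long below (foot chamfered 1.5 mm), a plain round head 20 mm in diameter and 24 mm tall above. Origin: centre of the foot; z along its axis, up. This one is a spare and stands in a hole of the wooden rack at the start, foot 10 mm over the table
- rack: fixed light wooden block 190 x 50 x 30 mm with four holes (16 mm in diameter, 20 mm deep) in a row along its x axis, 42 mm apart; holds three spares and the punch, in any order. Origin: centre of its underside
- punch: steel doming punch standing in the rack among the spares, not part of the job: 13 mm rod with an 18 mm ball on top, 71 mm tall. Origin: its foot
- pot0: bystander: little round clear pot with white lid, 36 mm wide, 19 mm tall, beside the slideway. Origin: underside
- pot1: bystander: a second pot like pot0, on the other side of the slideway. Origin: underside
- doming_block: bystander: 50 mm steel cube with round dimples. Origin: underside
- jar: bystander: glass jar with lid, 72 mm wide, 85 mm tall. Origin: underside
- hammer: bystander: small hammer lying down, 220 mm long. Origin: underside of its middle
- mandrel: bystander: short stepped steel cone standing up, 28 mm wide, 90 mm tall. Origin: underside

How it is judged (in metres and radians):
On the way, in this order (a step that is already met when the one before it is completed fails the run):
1. all four pockets of the carrier hold a blank, fully down (((horizontal distance between blank0 and pocket0 below 0.004 m and z of blank0 in the frame of pocket0 below -0.017 m and angle between blank0's own z axis and vertical below 0.12 rad) or (horizontal distance between blank1 and pocket0 below 0.004 m and z of blank1 in the frame of pocket0 below -0.017 m and angle between blank1's own z axis and vertical below 0.12 rad) or (horizontal distance between spare0 and pocket0 below 0.004 m and z of spare0 in the frame of pocket0 below -0.017 m and angle between spare0's own z axis and vertical below 0.12 rad) or (horizontal distance between spare1 and pocket0 below 0.004 m and z of spare1 in the frame of pocket0 below -0.017 m and angle between spare1's own z axis and vertical below 0.12 rad) or (horizontal distance between spare2 and pocket0 below 0.004 m and z of spare2 in the frame of pocket0 below -0.017 m and angle between spare2's own z axis and vertical below 0.12 rad)) and ((horizontal distance between blank0 and pocket1 below 0.004 m and z of blank0 in the frame of pocket1 below -0.017 m and angle between blank0's own z axis and vertical below 0.12 rad) or (horizontal distance between blank1 and pocket1 below 0.004 m and z of blank1 in the frame of pocket1 below -0.017 m and angle between blank1's own z axis and vertical below 0.12 rad) or (horizontal distance between spare0 and pocket1 below 0.004 m and z of spare0 in the frame of pocket1 below -0.017 m and angle between spare0's own z axis and vertical below 0.12 rad) or (horizontal distance between spare1 and pocket1 below 0.004 m and z of spare1 in the frame of pocket1 below -0.017 m and angle between spare1's own z axis and vertical below 0.12 rad) or (horizontal distance between spare2 and pocket1 below 0.004 m and z of spare2 in the frame of pocket1 below -0.017 m and angle between spare2's own z axis and vertical below 0.12 rad)) and ((horizontal distance between blank0 and pocket2 below 0.004 m and z of blank0 in the frame of pocket2 below -0.017 m and angle between blank0's own z axis and vertical below 0.12 rad) or (horizontal distance between blank1 and pocket2 below 0.004 m and z of blank1 in the frame of pocket2 below -0.017 m and angle between blank1's own z axis and vertical below 0.12 rad) or (horizontal distance between spare0 and pocket2 below 0.004 m and z of spare0 in the frame of pocket2 below -0.017 m and angle between spare0's own z axis and vertical below 0.12 rad) or (horizontal distance between spare1 and pocket2 below 0.004 m and z of spare1 in the frame of pocket2 below -0.017 m and angle between spare1's own z axis and vertical below 0.12 rad) or (horizontal distance between spare2 and pocket2 below 0.004 m and z of spare2 in the frame of pocket2 below -0.017 m and angle between spare2's own z axis and vertical below 0.12 rad)) and ((horizontal distance between blank0 and pocket3 below 0.004 m and z of blank0 in the frame of pocket3 below -0.017 m and angle between blank0's own z axis and vertical below 0.12 rad) or (horizontal distance between blank1 and pocket3 below 0.004 m and z of blank1 in the frame of pocket3 below -0.017 m and angle between blank1's own z axis and vertical below 0.12 rad) or (horizontal distance between spare0 and pocket3 below 0.004 m and z of spare0 in the frame of pocket3 below -0.017 m and angle between spare0's own z axis and vertical below 0.12 rad) or (horizontal distance between spare1 and pocket3 below 0.004 m and z of spare1 in the frame of pocket3 below -0.017 m and angle between spare1's own z axis and vertical below 0.12 rad) or (horizontal distance between spare2 and pocket3 below 0.004 m and z of spare2 in the frame of pocket3 below -0.017 m and angle between spare2's own z axis and vertical below 0.12 rad))), for 0.2 s.
2. the loaded carrier is pressed against the stops by the robot (all of step 1 and contact force between carrier and stops above 1 N and x of stop_face in the frame of carrier below 0.0875 m and value of joint plunger above 0.0135 m and contact force between the fingers and carrier above 3 N and linear speed of carrier below 0.01 m/s), for 0.3 s.
At the end, for the whole second after the job is handed in: Every pocket holds a blank (4 mm off axis, 3 mm off the floor, 0.12 rad); carrier within 2.5 mm of the stops, over 1 N on them, plunger in over 13.5 mm, carrier level (0.06 rad) and still (10 mm/s), fingers bearing on it with over 3 N; one spare unmoved (10 mm) (all of step 2 and distance of any of spare0, spare1, spare2 from where it was at the start of the episode below 0.01 m and angle between carrier's own z axis and vertical below 0.06 rad); the arm keeps its last pose, push and grip.
It fails at once if a blank that was already in the carrier is pulled out (foot higher than 35 mm) (height (world z) of any of blank0, blank1 above 0.035 m).
It fails at once if another thing is knocked about (punch, pot, doming block, jar, hammer or mandrel moved more than 30 mm) (distance of any of punch, pot0, pot1, doming_block, jar, hammer, mandrel from where it was at the start of the episode above 0.03 m).
It also fails if it takes over 72 s, if anything falls off the work surface, if the arm or the gripper's body presses on something with over 40 N, if the wrist force passes 120 N, or if a joint passes its speed limit or range.

ROBOT

A 6-joint arm with a two-finger parallel gripper is mounted at the origin on the work surface. World frame = base frame: x ahead of the robot, y to its left, z up, the work surface at z = 0. Lengths are in m, angles in degrees, forces in N, time in s.
With the tool pointing down it reaches from about 0.325 to 0.85 m from the base axis. Payload 4.4 kg.
Tool frame: the origin (TCP) lies midway between the tips of the shut fingers; the grasp point (between the pads) lies 19 mm behind it; z points along the fingers, y is the line along which they close (so a half turn about z gives the same grasp; the last joint's range is limited). The gripper opens to 94 mm and grips with 3 to 60 N. Pads are 16 mm wide; open, the fingers measure 119 mm over their backs; the gripper's body (75 mm by 177 mm) begins 78 mm behind the grasp point.
Start: joints at [54.632, 11.837, 88.321, -0, 79.842, -8.623], TCP at [0.259, 0.513, 0.205] pointing down, gripper open.
Joint ranges: [-156.59, 156.59], [-49.26, 127.26], [12.9, 141.05], [-63.56, 243.56], [4.71, 150.69], [-161.64, 161.64]. Speed limits (degrees/s): [159.86, 159.86, 180, 180, 180, 180].

INTERFACE

Orientations are given as a 3x3 rotation matrix whose columns are the frame's x, y, z axes.
In Python, from cell import r, vision gives the robot as it stands. The module is installed in compiled form; this text tells all that it offers.
- The arm moves only by the tool carry_out, never from a script. Its argument "plan" is a list that holds one entry, the list of rows, each a list of 7 numbers: the shift along the tool's x, y, z in mm, then the turn, a rotation vector about the tool's x, y, z in rad, then the opening, from -1 (shut) to 1 (fully open). A call has 1 to 20 rows; each row is the pose to reach, as a shift and turn from the pose commanded when the call began, along the tool's axes at that moment; what a row does not reach only later rows make up. A row lasts 1/12 s, in which the tool goes at most 41.7 mm and 7.16 degrees, less where a joint would pass 70% of its speed; a pose out of reach is approached as far as the arm can. A call with a gripper value outside its range is refused whole. The fingers move at their own pace and stop on an object; "squeeze" is the grip in N (left out, the last holds). Time passes only in rows, so rows that repeat a pose let the fingers close. It gives the time, the measured TCP pose, the force, the opening and the grip force at its end, in the units of the state.
- r.observe(): the state, without advancing time (a new reading comes with each control period).
- vision.capture(name): name is "scene" or "top" or "wrist"; returns a dict with "pixels" (420x560x3 uint8, red, green, blue), "intrinsics" (3x3 intrinsics, pixels), "world_to_cam" (4x4, takes a point from world to camera coordinates); the wrist camera has in their place "hand_eye" (4x4, takes a point from camera to tool coordinates, whose origin is the TCP and whose axes are the flange's). Camera axes: x right, y down, z forward; pixel columns grow to the right and rows downward; lengths in m; the calibration is good to about 2 mm. A picture is of the moment at which its call begins: read the wrist's pose just before it. There is no depth.
- r.sign_off(): hands the job in; it is judged then, once.
The state is a dict: "time": time; "joint_pos": joint angles; "qvel": joint speeds; "joint_efforts": joint torques, N m; "position": TCP position; "tcp_rot": TCP orientation; "force": force on the tool from outside, world axes, zero at the start; "moment": the same for the moment, N m; "width": opening from 0.0 (shut) to 1.0 (fully open); "gripper_force": force on a finger pad.
Only numpy, scipy, OpenCV 4.12 (cv2) and the standard library are available. Lean on these libraries where they do the work, as an engineer would, in place of code of your own. Each camera call takes 0.05 s, during which the arm holds its last target. There are 200 camera calls.

## Working session

There is one attempt and no reset: what is moved stays moved. The work goes in short steps, Python scripts to look and compute and a tool call to move; the robot and the scene stay as the last step left them, time stands still between calls to the robot, and variables do not carry over. Pictures are saved under pics/ and viewed, at most 10 in all, crops included, and the job is handed in when it is done.

Besides the shell and the picture viewer there is one more tool, called after "Request:" as name(argument=value, ...) on one line, values as JSON. carry_out: Moves the arm, as the interface text tells. Its arguments: {"type":"object","properties":{"plan":{"type":"array"},"squeeze":{"type":"number"}},"required":["plan"]}

```bash
mkdir -p pics
python3 - <<'E'
from cell import r, vision
import cv2,numpy as np
s=r.observe();print(s)
for n in("top","scene","wrist"):
    c=vision.capture(n);cv2.imwrite(f"pics/{n}0.png",c["pixels"][:,:,::-1])
    print(n,c["intrinsics"].tolist(),np.round(c.get("world_to_cam",c.get("hand_eye")),4).tolist())
E
```

```text
{'time': 0.0, 'joint_pos': array([ 5.46304253e+01,  1.18832018e+01,  8.84017217e+01,  1.70027174e-03,
        7.98439035e+01, -8.62412789e+00]), 'qvel': array([-0.00098862,  0.03900367, -0.06234521, -0.04725296,  0.00206388,
       -0.01822437]), 'joint_efforts': array([ 5.38235290e-04, -3.70882273e+01, -2.81416869e+01,  6.99878437e-02,
        3.62254400e-02, -1.99722308e-04]), 'position': array([0.25831076, 0.51282128, 0.20432669]), 'tcp_rot': array([[-8.93012097e-01,  4.50030708e-01, -1.32533245e-03],
       [ 4.50032511e-01,  8.93010324e-01, -1.81655990e-03],
       [ 3.66027828e-04, -2.21865265e-03, -9.99997472e-01]]), 'force': array([-0.04964076, -0.01983152,  0.13025872]), 'moment': array([ 0.02487856,  0.01105244, -0.03423015]), 'gripper_force': 0.0, 'width': 1.0011526008910248}
top [[488.51742745167184, 0.0, 280.73950106679507], [0.0, 488.51742745167184, 219.05331859530781], [0.0, 0.0, 1.0]] [[0.0146, -0.9999, 0.005, 0.0556], [-0.9827, -0.0153, -0.1843, 0.5518], [0.1844, -0.0023, -0.9829, 0.9834], [0.0, 0.0, 0.0, 1.0]]
scene [[480.5742958575935, 0.0, 269.80053378684437], [0.0, 480.5742958575935, 211.97090024218966], [0.0, 0.0, 1.0]] [[-0.5675, 0.8232, -0.0184, 0.256], [0.4558, 0.2955, -0.8396, -0.1757], [-0.6857, -0.4849, -0.5429, 1.4217], [0.0, 0.0, 0.0, 1.0]]
wrist [[293.817013729266, 0.0, 270.73928260379444], [0.0, 293.817013729266, 203.20169248679744], [0.0, 0.0, 1.0]] [[0.0011, -0.9645, -0.2641, 0.0759], [1.0, 0.0008, 0.0012, 0.0012], [-0.0009, -0.2641, 0.9645, -0.1785], [0.0, 0.0, 0.0, 1.0]]
```

View pics/top0.png

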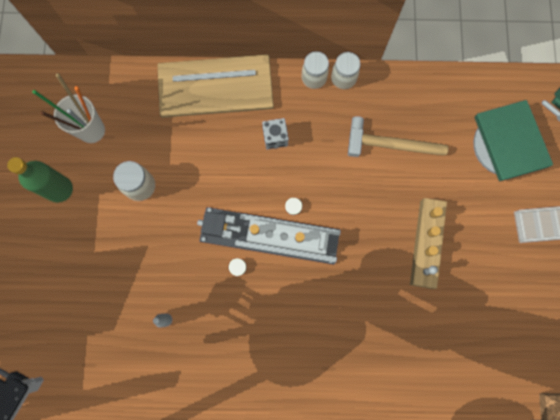

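View pics/scene0.png

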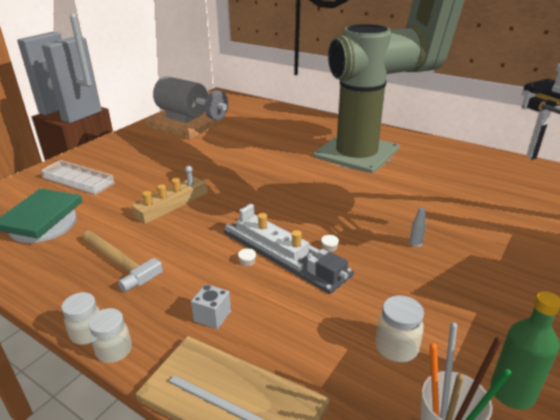

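The top view shows the slideway running from (325,245) to (205,225). Carrier blanks stand at (300,237) in pocket 0 and (254,229) in pocket 3, so the empty pockets are 1 (284,237) and 2 (270,233). The spares are at (437,211), (435,231) and (432,251), with the punch at (431,271) in the rack. The scene view agrees.

```bash
cat > h.py <<'E'
from cell import r, vision
import cv2,numpy as np
def cam(n):
    s=r.observe(); c=vision.capture(n); K=c["intrinsics"]
    if n=="wrist":
        T=np.eye(4);T[:3,:3]=s["tcp_rot"];T[:3,3]=s["position"];T=T@c["hand_eye"]
    else: T=np.linalg.inv(c["world_to_cam"])
    return c["pixels"],K,T,s
def ray(p,K,T):
    return T[:3,3],T[:3,:3]@np.linalg.solve(K,[p[0],p[1],1])
def onz(p,K,T,z):
    o,d=ray(p,K,T);return o+d*(z-o[2])/d[2]
def proj(X,K,T):
    q=K@(np.linalg.inv(T)@np.append(X,1))[:3];return q[:2]/q[2]
def orange(px,amin=15):
    h=cv2.cvtColor(px,cv2.COLOR_RGB2HSV)
    m=cv2.inRange(h,(12,150,120),(25,255,255))
    n,l,st,ce=cv2.connectedComponentsWithStats(m)
    return [(ce[i],st[i,4],st[i,:4]) for i in range(1,n) if st[i,4]>=amin],m
def shift(s,X,Y=None):  # world target -> tool mm ; Y=wanted closing direction (world angle deg)
    R=s["tcp_rot"];o=np.round(1000*R.T@(np.array(X)-s["position"]),1)
    if Y is not None:
        a=np.radians(Y);y=R[:,1];d=np.arctan2(y[0]*np.sin(a)-y[1]*np.cos(a),y[0]*np.cos(a)+y[1]*np.sin(a))
        d=(d+np.pi/2)%np.pi-np.pi/2
        return o,"turn about tool z",round(-d,4)
    return o
E
python3 - <<'E'
from h import *
px,K,T,s=cam("top")
b,m=orange(px)
for ce,a,bb in b: print(ce.round(1),a,bb,onz(ce,K,T,.05).round(4),onz(ce,K,T,.06).round(4))
p2,K2,T2,_=cam("scene")
for ce,a,bb in orange(p2)[0]: print("sc",ce.round(1),a,bb)
for q in((323,240),(284,237),(270,233)): print(q,onz(q,K,T,.04).round(3))
im=np.hstack([cv2.resize(px[195:275,190:350],None,fx=4,fy=4,interpolation=2)[:,:,::-1],cv2.resize(px[190:300,400:440+10],None,fx=2.9,fy=2.9)[:320,:,::-1][:320]])if 0 else cv2.resize(px[190:300,190:350],None,fx=5,fy=5,interpolation=2)[:,:,::-1]
cv2.imwrite("pics/c1.png",im)
E
```

```text
[76.9 89.5] 51 [73 85  9 12] [0.8375 0.522  0.05  ] [0.8328 0.5175 0.06  ]
[ 14.7 164.7] 228 [  6 157  18  17] [0.6616 0.6401 0.05  ] [0.6586 0.6345 0.06  ]
sc [ 2.9 52.2] 176 [ 0 32 10 33]
sc [ 1.8 92.3] 78 [ 0 81  7 22]
sc [276.1 116.7] 2356 [225  92 113  51]
sc [290.  105.4] 28 [282 103  18   5]
sc [285.6 252. ] 86194 [  0 111 560 307]
sc [221.  201.2] 20 [213 199  17   6]
sc [535.8 257.4] 16 [531 256   9   4]
sc [548.4 301.9] 495 [536 289  24  27]
sc [521.9 306.1] 39 [514 303  17   8]
sc [ 89.7 347.6] 25 [ 87 345   6   7]
sc [493.5 362.3] 59 [489 353  10  18]
sc [553.3 380.2] 119 [546 374  14  14]
sc [485.3 384.7] 19 [483 381   6   8]
sc [551.3 390.6] 127 [543 385  17  13]
sc [520.5 412.1] 402 [492 398  61  22]
sc [156. 414.] 103 [143 406  27  14]
(323, 240) [ 0.509 -0.027  0.04 ]
(284, 237) [0.514 0.056 0.04 ]
(270, 233) [0.522 0.086 0.04 ]
```

View pics/c1.png

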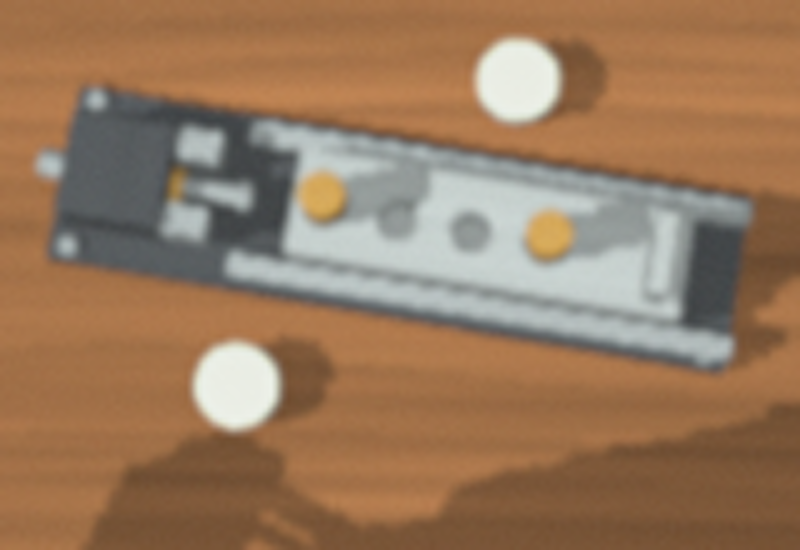

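The crop shows the pot lids, blank heads at crop (322,195) and (549,235), and empty pockets at (397,219) and (469,232), with the tab at the right (668,255). Next I compute the first move over the spares.

Run:
```python
from h import *
px,K,T,s=cam("top")
P=[onz(q,K,T,.06) for q in((437,211),(435,231),(432,251))]
print(np.round(P,4)); v=P[0]-P[2]; a=np.degrees(np.arctan2(v[1],v[0]));print("rack dir",a)
t=(P[0]+P[1])/2;t[2]=.15
print(shift(s,t,a+90))
A=onz((254.4,229),K,T,.068);B=onz((299.8,237),K,T,.068);w=A-B
print(A,B,np.degrees(np.arctan2(w[1],w[0])),np.linalg.norm(w))
```

```text
[[ 0.5716 -0.2653  0.06  ]
 [ 0.5288 -0.2592  0.06  ]
 [ 0.4866 -0.2512  0.06  ]]
rack dir -9.461035041711972
(array([-609.4, -561.2,   55.4]), 'turn about tool z', np.float64(-0.3017))
[0.52588687 0.11832491 0.068     ] [0.51056787 0.02402588 0.068     ] 80.77283430035737 0.09553523075903114
```

Request:
carry_out(plan=[[[-609,-561,0,0,0,-0.302,0.2],[-609,-561,0,0,0,-0.302,0.2],[-609,-561,0,0,0,-0.302,0.2],[-609,-561,0,0,0,-0.302,0.2],[-609,-561,0,0,0,-0.302,0.2],[-609,-561,0,0,0,-0.302,0.2],[-609,-561,0,0,0,-0.302,0.2],[-609,-561,0,0,0,-0.302,0.2],[-609,-561,0,0,0,-0.302,0.2],[-609,-561,0,0,0,-0.302,0.2],[-609,-561,55,0,0,-0.302,0.2],[-609,-561,55,0,0,-0.302,0.2],[-609,-561,55,0,0,-0.302,0.2],[-609,-561,55,0,0,-0.302,0.2],[-609,-561,55,0,0,-0.302,0.2],[-609,-561,55,0,0,-0.302,0.2],[-609,-561,55,0,0,-0.302,0.2],[-609,-561,55,0,0,-0.302,0.2],[-609,-561,55,0,0,-0.302,0.2],[-609,-561,55,0,0,-0.302,0.2]]], squeeze=25)

```text
time: 1.97
position: [0.5498, -0.262, 0.1503]
tcp_rot: [[-0.986, 0.165, 0.0], [0.165, 0.986, 0.0], [0.0, 0.0, -1.0]]
force: [0.0, 0.3, 0.5]
width: 0.601
gripper_force: 0.0
```

Run:
```python
from h import *
px,K,T,s=cam("wrist")
cv2.imwrite("pics/w1.png",px[:,:,::-1])
for P in[(.5716,-.2653,.06),(.5288,-.2592,.06),(.4866,-.2512,.06)]:
    q=proj(P,K,T);i=np.round(q).astype(int);print(q,px[i[1],i[0]],cv2.cvtColor(px[i[1]:i[1]+1,i[0]:i[0]+1],cv2.COLOR_RGB2HSV))
```

```text
[269.82552812 226.98576257] [193 161  94] [[[ 20 131 193]]]
[268.73499515 183.21145532] [187 157  84] [[[ 21 140 187]]]
[269.76048472 135.94428268] [194 163  96] [[[ 21 129 194]]]
```

View pics/w1.png

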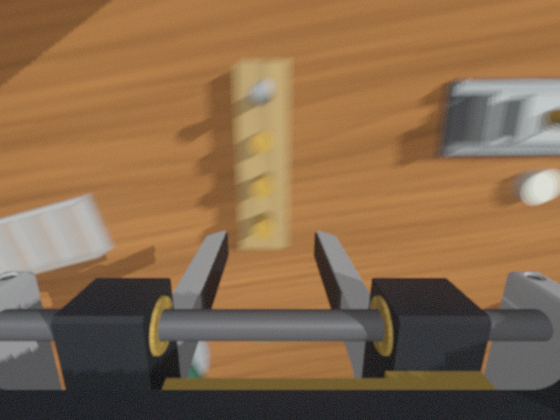

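Wrist view: spares at (262,228), (261,188) and (261,142), with the punch at (262,90). All three stand.

```bash
cat >> h.py <<'E'
def brass(px,amin=60,lo=(16,165,90),hi=(30,255,255)):
    h=cv2.cvtColor(px,cv2.COLOR_RGB2HSV); m=cv2.inRange(h,lo,hi)
    m=cv2.morphologyEx(m,cv2.MORPH_OPEN,np.ones((3,3)))
    n,l,st,ce=cv2.connectedComponentsWithStats(m)
    return [(ce[i],st[i]) for i in range(1,n) if st[i,4]>=amin]
E
python3 - <<'E'
from h import *
px,K,T,s=cam("wrist")
R=s["tcp_rot"]
for c,st in brass(px):
    X=onz(c,K,T,.049);print(c.round(1),st,X.round(4),shift(s,X),"expected bbox w,h",)
h=cv2.cvtColor(px,cv2.COLOR_RGB2HSV);print(h[228,250:275].tolist())
E
```

```text
[[14, 151, 135], [14, 147, 134], [15, 149, 135], [17, 135, 140], [18, 115, 144], [19, 107, 148], [20, 109, 145], [19, 105, 150], [19, 111, 145], [18, 112, 148], [19, 107, 150], [18, 106, 152], [19, 106, 152], [20, 112, 150], [19, 105, 150], [18, 106, 156], [19, 116, 163], [20, 124, 175], [20, 141, 188], [20, 143, 196], [21, 148, 200], [20, 144, 200], [21, 152, 199], [21, 148, 200], [21, 154, 196]]
```

Run:
```python
from h import *
px,K,T,s=cam("wrist")
h=cv2.cvtColor(px,cv2.COLOR_RGB2HSV)
print(s["position"],np.abs(s["qvel"]).max())
for row in(142,188,215,222,228):print(row,[(int(a[0]),int(a[1]),int(a[2])) for a in h[row,240:290:4]])
m=cv2.inRange(h,(15,60,60),(30,255,255));m[:,:225]=0;m[:,300:]=0
x,y=250,60
print((h[60:250:6,240:290:4,1]))
```

```text
[ 0.54996033 -0.26545546  0.14858364] 4.290167824391508
142 [(15, 150, 136), (14, 155, 135), (18, 114, 146), (19, 112, 153), (19, 104, 152), (20, 112, 155), (20, 144, 198), (21, 146, 201), (21, 149, 200), (21, 147, 201), (21, 148, 200), (20, 99, 191), (20, 99, 196)]
188 [(15, 157, 130), (14, 153, 132), (16, 133, 136), (19, 110, 142), (20, 112, 144), (19, 107, 143), (21, 146, 189), (21, 151, 199), (21, 144, 199), (21, 143, 201), (21, 149, 197), (20, 103, 185), (21, 101, 185)]
215 [(14, 149, 144), (14, 149, 142), (15, 135, 153), (20, 106, 178), (19, 108, 165), (19, 106, 151), (19, 116, 134), (20, 160, 132), (20, 150, 153), (21, 147, 165), (20, 133, 163), (20, 100, 187), (20, 102, 187)]
222 [(15, 147, 146), (14, 148, 143), (15, 154, 142), (19, 108, 146), (19, 105, 148), (19, 108, 149), (20, 139, 160), (21, 147, 199), (21, 148, 201), (21, 149, 199), (21, 155, 194), (20, 106, 187), (20, 100, 188)]
228 [(14, 153, 137), (14, 156, 136), (14, 144, 136), (19, 104, 149), (20, 105, 148), (20, 109, 147), (21, 141, 188), (21, 143, 201), (21, 149, 199), (21, 149, 199), (21, 147, 200), (20, 106, 192
[... 1078 characters left out ...]
03 100 103 110 164 147 147 128 103 101]
 [151 154 129 110 111 108 146 146 145 147 143 109  99]
 [153 157 130 109 108 111 143 150 149 140 145 110 104]
 [148 144 128 110 108 104 117 143 149 155 119 100 106]
 [156 156 134 112  97 107  99  97  99 101  98 101 103]
 [145 154 133 101 100 104 103  97 103 100  96 101 101]
 [157 151 133 105 100  98 104 109 122 112 100 101 100]
 [156 145 141 103 107 107 128 159 159 153 143  98 100]
 [147 148 154 108 105 108 139 147 148 149 155 106 100]
 [153 156 144 104 105 109 141 143 149 149 147 106  98]
 [145 153 150 110 104 103 107 146 147 143 117 101 104]
 [148 148 141 103  99 100  98 104 101 103 100  99  99]
 [154 144 143 120 115 123 120 127 127 124 130 133 133]]
```

```bash
sed -i 's/lo=(16,165,90),hi=(30,255,255)/lo=(18,128,100),hi=(27,200,255)/' h.py
python3 - <<'E'
from h import *
for k in range(3):
    px,K,T,s=cam("wrist")
    print(s["position"],np.abs(s["qvel"]).max(),s["time"])
for c,st in brass(px):
    X=onz(c,K,T,.049);print(c.round(1),st,X.round(4),shift(s,X))
E
```

```text
[ 0.54928925 -0.26239802  0.14904842] 3.3404306708303975 2.1167
[ 0.54906581 -0.26055769  0.14960439] 2.4549994494202823 2.1667
[ 0.5490653  -0.25946952  0.15016431] 1.819902255835857 2.2167
[554.6 114.3] [549 110  11   9  85] [0.5098 0.0112 0.049 ] [ 83.2 260.4 101.5]
[264.7 140.7] [254 130  22  22 378] [ 0.4896 -0.2541  0.049 ] [ 59.4  -4.6 101.2]
[265.4 184.8] [255 173  21  24 398] [ 0.5311 -0.2604  0.049 ] [ 17.4  -4.  101.2]
[265.9 225. ] [256 212  20  26 421] [ 0.5719 -0.2669  0.049 ] [-23.9  -3.7 101.1]
[157.8 326.2] [149 296  23  60 653] [ 0.6697 -0.4056  0.049 ] [-143.1 -124.4  100.9]
[384.4 326.4] [371 297  22  59 513] [ 0.7116 -0.1565  0.049 ] [-143.5  128.2  101.1]
[345.6 382. ] [ 163  371  329   18 3941] [ 0.7813 -0.2068  0.049 ] [-220.6   90.1  101. ]
```

Request:
carry_out(plan=[[[-22,-2,40,0,0,0,0.2],[-22,-2,40,0,0,0,0.2],[-22,-2,40,0,0,0,0.2],[-22,-2,40,0,0,0,0.2],[-22,-2,40,0,0,0,0.2],[-22,-2,40,0,0,0,0.2],[-22,-2,40,0,0,0,0.2],[-22,-2,40,0,0,0,0.2],[-22,-2,40,0,0,0,0.2],[-22,-2,40,0,0,0,0.2]]])

```text
time: 3.1
position: [0.5709, -0.2656, 0.1112]
tcp_rot: [[-0.986, 0.164, 0.001], [0.164, 0.986, -0.0], [-0.001, -0.0, -1.0]]
force: [-0.4, -0.8, -0.2]
width: 0.601
gripper_force: 0.0
```

Run:
```python
from h import *
for k in range(3):
    px,K,T,s=cam("wrist")
    print(s["position"],np.abs(s["qvel"]).max(),s["time"])
    for c,st in brass(px):
        if abs(c[0]-270)<40 and c[1]<290:X=onz(c,K,T,.049);print(c.round(1),st,X.round(4),shift(s,X))
```

```text
[ 0.57093828 -0.26564898  0.11117563] 0.4114533977314083 3.1
[266.8 113.2] [254 100  26  27 544] [ 0.4891 -0.2541  0.049 ] [82.7 -2.  62.1]
[267.4 167.4] [256 154  24  27 521] [ 0.5311 -0.2607  0.049 ] [40.1 -1.6 62.2]
[267.9 215.6] [256 201  24  29 558] [ 0.5722 -0.2672  0.049 ] [-1.5 -1.3 62.2]
[ 0.57089267 -0.26562199  0.11097774] 0.40022649940994476 3.15
[266.7 113.3] [254 100  26  27 547] [ 0.4891 -0.2541  0.049 ] [82.6 -2.1 61.9]
[267.3 167.5] [255 154  25  27 532] [ 0.5311 -0.2608  0.049 ] [40.1 -1.7 62. ]
[267.9 215.9] [256 201  24  30 558] [ 0.5723 -0.2672  0.049 ] [-1.6 -1.3 62. ]
[ 0.57085047 -0.26556426  0.11077409] 0.20461123156309408 3.2
[266.7 113.4] [254 101  26  26 551] [ 0.4891 -0.2541  0.049 ] [82.6 -2.1 61.8]
[267.2 167.7] [255 154  25  27 534] [ 0.5311 -0.2607  0.049 ] [40.  -1.8 61.8]
[267.8 215.9] [256 201  24  30 564] [ 0.5722 -0.2672  0.049 ] [-1.5 -1.4 61.8]
```

Request:
carry_out(plan=[[[-1.5,-1.5,30,0,0,0,0.2],[-1.5,-1.5,55,0,0,0,0.2],[-1.5,-1.5,68,0,0,0,0.2],[-1.5,-1.5,75,0,0,0,0.2],[-1.5,-1.5,75,0,0,0,0.2],[-1.5,-1.5,75,0,0,0,0.2],[-1.5,-1.5,75,0,0,0,0.2],[-1.5,-1.5,75,0,0,0,-0.4],[-1.5,-1.5,75,0,0,0,-0.6],[-1.5,-1.5,75,0,0,0,-1],[-1.5,-1.5,75,0,0,0,-1],[-1.5,-1.5,75,0,0,0,-1],[-1.5,-1.5,75,0,0,0,-1],[-1.5,-1.5,75,0,0,0,-1]]], squeeze=25)

```text
time: 4.42
position: [0.5722, -0.2672, 0.0358]
tcp_rot: [[-0.986, 0.164, 0.0], [0.164, 0.986, -0.0], [-0.0, -0.0, -1.0]]
force: [-0.0, 0.0, 0.5]
width: 0.21
gripper_force: 25.0
```

Request:
carry_out(plan=[[[0,0,-12,0,0,0,-1],[0,0,-25,0,0,0,-1],[0,0,-45,0,0,0,-1],[0,0,-75,0,0,0,-1],[0,0,-95,0,0,0,-1],[0,0,-95,0,0,0,-1],[0,0,-95,0,0,0,-1],[0,0,-95,0,0,0,-1],[0,0,-95,0,0,0,-1]]])

```text
time: 5.17
position: [0.5707, -0.2662, 0.1286]
tcp_rot: [[-0.986, 0.164, -0.003], [0.164, 0.986, 0.002], [0.004, 0.002, -1.0]]
force: [-0.5, -0.3, -1.1]
width: 0.208
gripper_force: 25.0
```

Run:
```python
from h import *
px,K,T,s=cam("top")
A=onz((254.4,229),K,T,.068);B=onz((299.8,237),K,T,.068)
t=B+(A-B)*(0.333);t[2]=.13   # pocket1
print(t,s["position"],s["width"],s["gripper_force"],shift(s,t,80.77-90))
px,K,T,s=cam("wrist");cv2.imwrite("pics/w2.png",px[:,:,::-1])
for c,st in brass(px): print(c.round(1),st)
print("held head mid predicted px",proj(s["position"]+s["tcp_rot"]@[0,0,-.012],K,T))
```

```text
[0.5156691  0.05542746 0.13      ] [ 0.57068733 -0.26623514  0.12860576] 0.20815912227303512 24.99976247549057 (array([107.1, 308.3,  -0.5]), 'turn about tool z', np.float64(1.567))
[267.7 114.6] [256 103  24  24 469]
[268.2 165.1] [257 153  23  25 460]
[270.5 249.5] [ 254  222   34   52 1314]
[228.6 327.6] [225 297  10  59 343]
[312.5 309.2] [308 297   9  27 133]
[313.9 340.9] [310 325   8  30 167]
[268.5 382. ] [  84  371  329   18 3929]
held head mid predicted px [268.97455927 250.17077058]
```

View pics/w2.png

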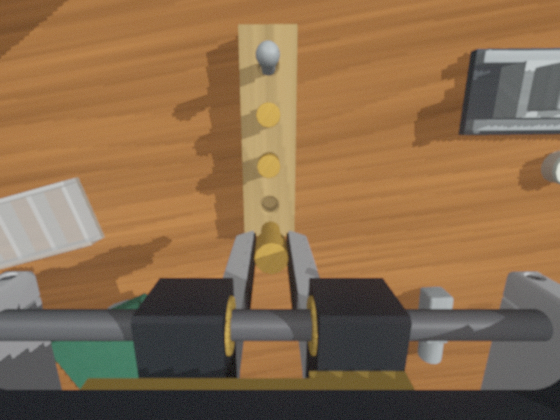

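The held blank is at (270,250), upright between the fingers. Its empty hole is at (270,203), and the other spares and the punch are undisturbed.

Request:
carry_out(plan=[[[107,308,-5,0,0,1.567,-1],[107,308,-5,0,0,1.567,-1],[107,308,-5,0,0,1.567,-1],[107,308,-5,0,0,1.567,-1],[107,308,-5,0,0,1.567,-1],[107,308,-5,0,0,1.567,-1],[107,308,-5,0,0,1.567,-1],[107,308,-5,0,0,1.567,-1],[107,308,-5,0,0,1.567,-1],[107,308,-5,0,0,1.567,-1],[107,308,-5,0,0,1.567,-1],[107,308,-5,0,0,1.567,-1],[107,308,-5,0,0,1.567,-1],[107,308,-5,0,0,1.567,-1],[107,308,-5,0,0,1.567,-1],[107,308,-5,0,0,1.567,-1],[107,308,-5,0,0,1.567,-1],[107,308,-5,0,0,1.567,-1],[107,308,-5,0,0,1.567,-1],[107,308,-5,0,0,1.567,-1]]])

```text
time: 6.93
position: [0.5171, 0.0541, 0.1357]
tcp_rot: [[0.16, 0.987, 0.0], [0.987, -0.16, -0.0], [-0.0, 0.0, -1.0]]
force: [0.8, 0.8, -0.6]
width: 0.207
gripper_force: 25.0
```

Run:
```python
from h import *
for k in range(4): px,K,T,s=cam("wrist")
print(s["position"],np.abs(s["qvel"]).max(),s["tcp_rot"].round(4).tolist(),s["joint_pos"][5])
cv2.imwrite("pics/w3.png",px[:,:,::-1])
for c,st in brass(px): print(c.round(1),st,shift(s,onz(c,K,T,.056)))
```

```text
[0.51715543 0.05415225 0.13573884] 0.1166068459471128 [[0.1601, 0.9871, 0.0001], [0.9871, -0.1601, -0.0], [0.0, 0.0001, -1.0]] 5.651356022730799
[269.   60.5] [261  57  17   8 112] [126.2  -0.2  79.7]
[269.6 137.8] [260 127  20  22 350] [65.4  0.3 79.7]
[270.6 249.9] [ 255  223   33   50 1194] [-38.9   1.3  79.7]
[311.7 304.9] [308 296   8  18  97] [-98.8  42.7  79.7]
[229.3 305.5] [227 298   6  16  67] [-99.7 -40.3  79.7]
[227.1 335.6] [225 315   5  40 160] [-135.4  -43.8   79.7]
[313.5 343.2] [308 330  10  26 176] [-144.8   46.3   79.7]
[263.5 381.9] [  82  371  332   19 4274] [-195.1   -6.4   79.7]
```

View pics/w3.png

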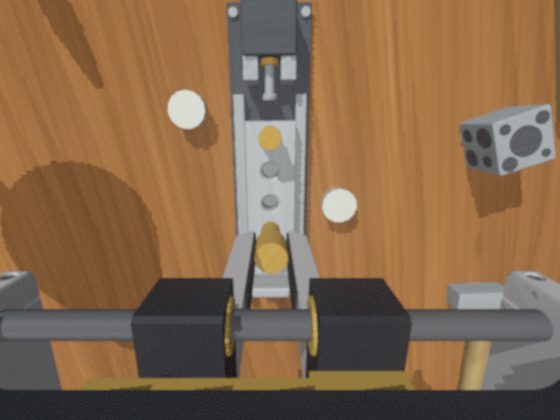

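The held blank is at (270,250), pocket 1's mouth at (270,201), pocket 2's at (270,170) and the seated blank 3 at (270,138). Pot lids are clear of the fingers.

```bash
cat >> h.py <<'E'
def pockets(px,box):
    y0,y1,x0,x1=box
    g=cv2.cvtColor(px,cv2.COLOR_RGB2GRAY)[y0:y1,x0:x1]
    g=cv2.resize(g,None,fx=4,fy=4,interpolation=cv2.INTER_CUBIC)
    t,m=cv2.threshold(g,0,255,cv2.THRESH_BINARY_INV+cv2.THRESH_OTSU)
    out=[]
    for c in cv2.findContours(m,cv2.RETR_EXTERNAL,cv2.CHAIN_APPROX_NONE)[0]:
        if cv2.contourArea(c)>600:
            e=cv2.fitEllipse(cv2.convexHull(c));out.append((np.array(e[0])/4+[x0,y0]-.375,np.array(e[1])/4,t))
    return out
E
python3 - <<'E'
from h import *
px,K,T,s=cam("wrist")
for b in[(158,184,256,285),(190,216,256,285)]:
    for c,ax,t in pockets(px,b): print(c.round(1),ax.round(1),t,shift(s,onz(c,K,T,.038)))
    g=cv2.cvtColor(px,cv2.COLOR_RGB2GRAY)[b[0]:b[1]:2,b[2]:b[3]:2];print(g)
E
```

```text
[277.7 169.5] [25.9 36.1] 167.0 [35.3  7.9 97.7]
[[189 190 190 191 192 188 171 148 152 150 153 153 152 152 153]
 [190 189 188 191 190 186 169 152 148 154 153 153 152 152 154]
 [190 191 189 185 171 153 147 141 143 145 149 151 152 153 151]
 [191 188 187 164 138 144 152 153 151 147 148 147 153 153 154]
 [190 190 178 140 145 153 151 154 150 151 148 145 149 150 154]
 [190 188 163 138 152 152 154 150 151 152 151 145 149 156 154]
 [190 187 151 132 150 152 151 152 150 151 147 140 148 152 152]
 [190 188 160 129 141 151 154 150 150 149 138 133 145 152 152]
 [189 190 172 140 119 138 149 152 147 139 121 135 147 152 152]
 [188 191 185 167 142 125 131 139 143 146 153 145 149 151 154]
 [190 190 188 182 174 165 158 169 173 189 194 159 151 152 151]
 [191 190 189 188 189 185 185 188 194 198 192 174 159 153 153]
 [190 189 188 189 189 191 187 185 188 189 190 191 179 169 171]]
[269.2 201.9] [16.2 18.6] 166.0 [ 3.6 -0.2 97.7]
[[192 191 187 188 191 189 189 187 189 193 193 191 190 191 190]
 [190 189 187 190 191 189 187 184 187 192 192 193 189 189 187]
 [189 191 190 188 187 175 161 158 163 174 188 192 191 188 190]
 [187 191 188 182 160 142 147 150 147 151 167 187 190 190 190]
 [188 190 188 157 144 148 150 151 152 150 154 173 188 189 190]
 [188 190 177 139 147 152 150 153 149 150 148 166 183 188 190]
 [190 190 168 127 136 151 153 151 152 149 141 157 185 188 190]
 [189 191 171 129 112 140 147 147 144 139 128 167 189 191 190]
 [190 191 179 148 115 111 125 129 132 139 155 184 190 191 189]
 [189 190 186 166 152 138 134 145 154 164 184 195 189 190 190]
 [189 190 186 181 176 168 165 168 176 189 198 194 188 191 189]
 [188 192 189 187 186 186 187 189 196 198 196 192 190 189 187]
 [190 188 190 189 190 187 187 188 188 191 191 190 191 190 187]]
```

Run:
```python
from h import *
px,K,T,s=cam("wrist")
he=np.linalg.inv(np.block([[s["tcp_rot"],s["position"][:,None]],[np.zeros((1,3)),1]]))@T
w=cv2.imread("pics/w2.png")[:,:,::-1]
g=cv2.cvtColor(np.ascontiguousarray(w),cv2.COLOR_RGB2GRAY);print(g[190:216:1,256:286:2])
Rt=np.array([[-.9864,.164,-.003],[.164,.9864,.002],[.0033,.0015,-1]])
def T2():
    M=np.eye(4);M[:3,:3]=Rt;M[:3,3]=[.5707,-.2662,.1286];return M@he
for c,ax,t in pockets(np.ascontiguousarray(w),(192,214,258,282)):
    X=onz(c,K,T2(),.03);print(c,ax,t,X,"tool",1000*Rt.T@(X-[.5707,-.2662,.1286]),"hole",1000*Rt.T@(np.array([.5722,-.2672,.03])-[.5707,-.2662,.1286]))
    print(1000*Rt.T@(onz((c[0],c[1]),K,T2(),.03)-[.5722,-.2672,.03]))
```

```text
[[161 159 159 163 171 175 171 169 169 166 166 165 165 166 162]
 [159 159 160 163 173 171 171 170 167 169 165 164 165 162 164]
 [162 161 158 158 172 174 171 170 168 166 168 165 165 165 165]
 [161 159 157 159 173 173 170 171 166 166 167 165 165 165 166]
 [162 161 159 162 167 171 167 164 165 167 167 163 165 167 162]
 [162 164 159 160 166 164 153 153 156 163 166 164 168 165 165]
 [160 161 161 159 155 141 134 131 132 151 164 165 164 165 166]
 [163 163 159 155 142 131 124 124 121 132 157 161 164 165 165]
 [160 162 156 146 130 125 127 126 125 122 143 162 164 165 164]
 [162 162 158 140 129 130 127 129 127 123 130 156 166 169 164]
 [161 163 151 138 129 130 127 132 129 124 118 149 164 166 166]
 [163 162 151 133 131 128 129 130 127 126 120 142 165 168 165]
 [160 162 151 127 127 129 131 129 125 128 119 134 163 164 168]
 [163 162 151 129 123 131 127 131 127 127 114 134 162 167 166]
 [162 160 155 117 125 130 128 128 132 121 108 129 163 166 166]
 [163 164 159 123 118 124 128 128 126 115 106 131 163 168 165]
 [163 167 160 132 112 118 127 125 119 111 111 131 163 167 166]
 [165 163 164 143 117 112 112 119 111 106 119 136 165 167 166]
 [162 165 164 151 129 113 108 109 107 107 127 146 164 166 167]
 [162 162 164 158 137 118 107 104 107 116 134 151 168 168 166]
 [164 165 166 166 152 128 119 111 113 131 143 158 165 168 169]
 [162 164 165 170 162 147 136 126 133 146 153 160 168 167 167]
 [163 162 163 168 173 167 152 152 152 156 158 165 167 169 166]
 [165 166 164 166 170 173 167 164 162 162 162 165 167 167 165]
 [162 161 162 167 171 174 169 167 163 166 165 164 168 167 168]
 [163 165 161 160 168 170 168 166 164 162 166 165 167 168 168]]
[269.69264412 203.4730196 ] [16.17803955 18.43065262] 143.0 [ 0.56873253 -0.26536827  0.03      ] tool [ 1.75173224  0.34985598 98.60756586] hole [-1.96898 -0.8883  98.5935 ]
[3.72071224 1.23815598 0.01406586]
```

Run:
```python
from h import *
px,K,T,s=cam("wrist")
pt=lambda x,y,z:proj(s["position"]+s["tcp_rot"]@(np.array([x,y,z])/1000),K,T).round(1)
h=cv2.cvtColor(px,cv2.COLOR_RGB2HSV)
print([tuple(map(int,a)) for a in h[215:232,270]]);print([tuple(map(int,a)) for a in h[262:282,270]])
print("head top back rim",pt(-10,0,-24.5),"per mm",pt(-9,0,-24.5))
print("foot front edge",pt(5.5,0,25.5),pt(7,0,24),"per mm",pt(6.5,0,25.5))
print("head sides",pt(-3,-10,-24.5),pt(-3,10,-24.5));print([int(a) for a in h[262,240:302,0]],[int(a) for a in h[262,240:302,1]])
for z in(.056,.068):print(shift(s,onz((269.6,137.8),K,T,z)))
```

```text
[(80, 8, 188), (84, 7, 188), (80, 8, 188), (90, 7, 187), (78, 7, 187), (45, 8, 182), (19, 36, 177), (19, 93, 168), (20, 136, 167), (20, 139, 165), (19, 143, 166), (19, 138, 168), (19, 140, 166), (20, 141, 163), (21, 138, 163), (20, 140, 162), (21, 135, 164)]
[(21, 139, 192), (21, 142, 190), (20, 136, 193), (21, 146, 191), (20, 147, 192), (21, 144, 195), (21, 141, 194), (21, 147, 191), (21, 143, 192), (21, 149, 190), (20, 136, 190), (19, 107, 184), (20, 58, 168), (30, 10, 152), (78, 8, 150), (102, 8, 152), (96, 8, 152), (90, 8, 156), (96, 8, 155), (102, 8, 155)]
head top back rim [268.4 278.6] per mm [268.4 277. ]
foot front edge [268.9 224.9] [268.9 223.6] per mm [268.9 223.6]
head sides [251.1 267.7] [285.7 267.7]
[105, 135, 0, 120, 150, 150, 15, 0, 150, 165, 23, 9, 13, 13, 17, 18, 19, 19, 20, 20, 20, 20, 21, 21, 21, 21, 21, 21, 21, 21, 21, 20, 20, 21, 21, 21, 20, 21, 20, 21, 21, 21, 21, 20, 21, 21, 20, 19, 15, 17, 25, 20, 15, 120, 150, 170, 120, 150, 140, 120, 165, 30] [3, 3, 0, 2, 2, 3, 3, 3, 2, 5, 33, 31, 38, 70, 118, 135, 143, 146, 141, 149, 142, 144, 141, 146, 142, 145, 141, 143, 141, 146, 139, 143, 138, 151, 145, 144, 140, 141, 146, 142, 142, 142, 142, 142, 147, 140, 145, 134, 105, 69, 29, 13, 11, 4, 3, 5, 3, 2, 5, 2, 3, 3]
[65.4  0.3 79.7]
[66.   0.4 67.7]
```

Request:
carry_out(plan=[[[0.5,-1.5,25,0,0,0,-1],[0.5,-1.5,50,0,0,0,-1],[0.5,-1.5,60,0,0,0,-1],[0.5,-1.5,65,0,0,0,-1],[0.5,-1.5,65,0,0,0,-1],[0.5,-1.5,65,0,0,0,-1],[0.5,-1.5,65,0,0,0,-1],[0.5,-1.5,65,0,0,0,-1],[0.5,-1.5,65,0,0,0,-1],[0.5,-1.5,65,0,0,0,-1]]])

```text
time: 8.12
position: [0.5163, 0.0549, 0.0715]
tcp_rot: [[0.16, 0.987, 0.001], [0.987, -0.16, -0.0], [0.0, 0.001, -1.0]]
force: [0.3, -0.1, -0.6]
width: 0.207
gripper_force: 25.0
```

Run:
```python
from h import *
for k in range(2): px,K,T,s=cam("wrist")
print(s["position"],s["force"],np.abs(s["qvel"]).max())
cv2.imwrite("pics/w4.png",cv2.resize(px[130:290,200:340],None,fx=5,fy=3.75 if 0 else 5,interpolation=cv2.INTER_CUBIC)[:600,:,::-1])
```

```text
[0.51615759 0.0548735  0.07127596] [ 0.49024174  0.89351428 -0.53077637] 0.20784465556874862
```

View pics/w4.png

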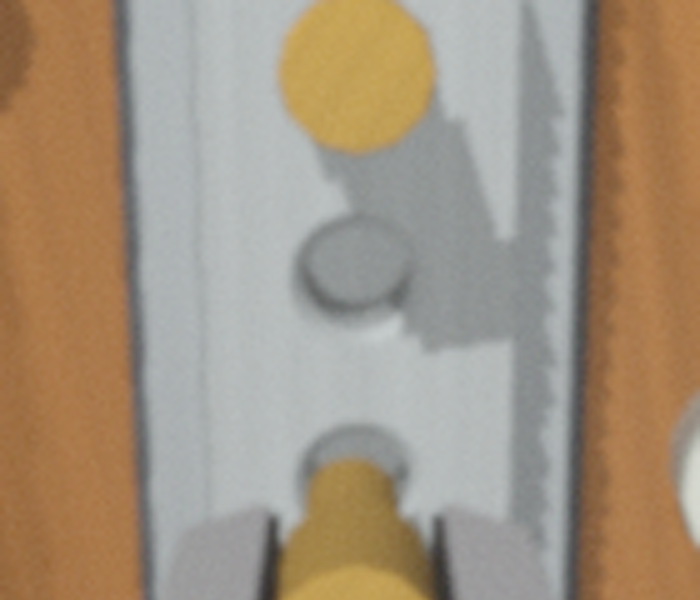

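The crop shows pocket 1's mouth front edge at crop (355,423), the foot front edge at (350,459) just above it, pocket 2 around (355,270) and blank 3's top at (357,75).

Run:
```python
from h import *
px,K,T,s=cam("wrist")
f=lambda u,v,z:shift(s,onz((200+u/5-.4,130+v/5-.4),K,T,z))
print(s["position"])
zf=s["position"][2]-.0255
print("foot front",f(350,459,zf),f(350,459,zf+.0015))
print("mouth1 front",f(355,423,.038),"L/R",f(300,470,.038),f(410,470,.038))
print("mouth2 front",f(355,213,.038),"back",f(355,325,.038),"L/R",f(297,270,.038),f(414,270,.038))
print("head3 LR",f(279,72,.068),f(436,72,.068),"bottom",f(357,153,.068))
print("foot L/R",f(307,490,zf+.004),f(395,490,zf+.004))
```

```text
[0.51601126 0.05489546 0.07111567]
foot front [ 8.2  0.5 25.5] [ 8.7  0.5 24. ]
mouth1 front [11.3  1.3 33.1] L/R [ 3.8 -7.1 33.1] [ 3.8  9.6 33.1]
mouth2 front [43.2  1.2 33.1] back [26.5  1.2 33.1] L/R [34.8 -7.3 33.1] [34.8  9.9 33.1]
head3 LR [65.4 -8.   3.1] [65.4 11.1  3.1] bottom [55.6  1.5  3.1]
foot L/R [ 4.8 -5.7 21.5] [ 4.8  7.  21.5]
```

Request:
carry_out(plan=[[[1,0.5,0,0,0,0,-1],[1,0.5,3,0,0,0,-1],[1,0.5,6,0,0,0,-1],[1,0.5,9,0,0,0,-1],[1,0.5,11,0,0,0,-1],[1,0.5,13,0,0,0,-1],[1,0.5,13,0,0,0,-1],[1,0.5,13,0,0,0,-1]]])

```text
time: 8.93
position: [0.5163, 0.0555, 0.0574]
tcp_rot: [[0.16, 0.987, -0.0], [0.987, -0.16, -0.0], [-0.0, -0.0, -1.0]]
force: [1.1, -1.8, -1.8]
width: 0.209
gripper_force: 25.0
```

Request:
carry_out(plan=[[[0,0,3,0,0,0,-1],[0,0,6,0,0,0,-1],[0,0,9,0,0,0,-1],[0,0,11,0,0,0,-1],[0,0,12,0,0,0,-1],[0,0,13,0,0,0,-1],[0,0,13,0,0,0,-1],[0,0,13,0,0,0,-1]]])

```text
time: 9.6
position: [0.5163, 0.0559, 0.0445]
tcp_rot: [[0.16, 0.987, -0.0], [0.987, -0.16, 0.0], [0.0, -0.0, -1.0]]
force: [0.9, -2.8, -1.1]
width: 0.202
gripper_force: 25.0
```

Request:
carry_out(plan=[[[0,0,0.5,0,0,0,-1],[0,0,0.5,0,0,0,-0.4],[0,0,0.5,0,0,0,-0.2],[0,0,0.5,0,0,0,-0.2],[0,0,0.5,0,0,0,-0.2],[0,0,-20,0,0,0,-0.2],[0,0,-55,0,0,0,-0.2],[0,0,-90,0,0,0,-0.2],[0,0,-90,0,0,0,-0.2],[0,0,-90,0,0,0,-0.2],[0,0,-90,0,0,0,-0.2],[0,0,-90,0,0,0,-0.2],[0,0,-90,0,0,0,-0.2],[0,0,-90,0,0,0,-0.2]]])

```text
time: 10.77
position: [0.5152, 0.0559, 0.1331]
tcp_rot: [[0.16, 0.987, -0.003], [0.987, -0.16, 0.0], [-0.0, -0.003, -1.0]]
force: [-0.4, -0.3, -0.1]
width: 0.399
gripper_force: 0.0
```

Run:
```python
from h import *
for k in range(3): px,K,T,s=cam("wrist")
print(s["position"],s["width"],np.abs(s["qvel"]).max())
for c,st in brass(px):
    if abs(c[0]-270)<40 and c[1]<290:print(c.round(1),st,shift(s,onz(c,K,T,.068)))
print(shift(s,[.5311,-.2607,.111],80.55))
cv2.imwrite("pics/w5.png",px[:,:,::-1])
```

```text
[0.51565393 0.05583143 0.13360246] 0.4019203155552542 0.31781504955543455
[271.   61.6] [263  58  17   8 113] [122.8   1.4  65.6]
[271.3 138.8] [261 128  21  22 361] [65.3  1.8 65.6]
[271.3 210. ] [262 198  20  24 379] [ 4.9  1.9 65.6]
[271.9 243.5] [263 230  19  26 378] [-26.3   2.5  65.6]
(array([-310. ,   66.1,   22.5]), 'turn about tool z', np.float64(-1.5669))
```

View pics/w5.png

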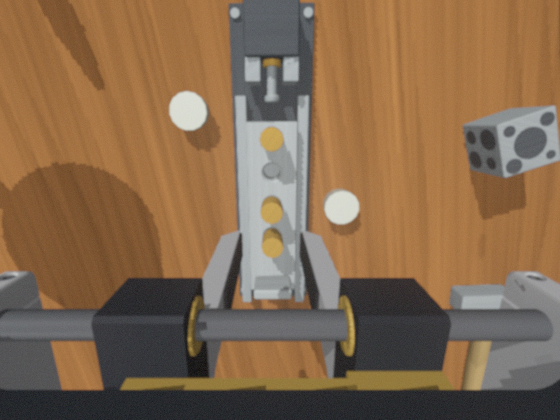

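Pocket 1 now holds a blank at (271,210), level with its neighbours at (271,139) and (272,243). Pocket 2 is the remaining empty one at (271,170).

Request:
carry_out(plan=[[[-310,66,10,0,0,-1.567,0.2],[-310,66,10,0,0,-1.567,0.2],[-310,66,10,0,0,-1.567,0.2],[-310,66,10,0,0,-1.567,0.2],[-310,66,10,0,0,-1.567,0.2],[-310,66,10,0,0,-1.567,0.2],[-310,66,10,0,0,-1.567,0.2],[-310,66,10,0,0,-1.567,0.2],[-310,66,10,0,0,-1.567,0.2],[-310,66,10,0,0,-1.567,0.2],[-310,66,10,0,0,-1.567,0.2],[-310,66,10,0,0,-1.567,0.2],[-310,66,22,0,0,-1.567,0.2],[-310,66,22,0,0,-1.567,0.2],[-310,66,22,0,0,-1.567,0.2],[-310,66,22,0,0,-1.567,0.2],[-310,66,22,0,0,-1.567,0.2],[-310,66,22,0,0,-1.567,0.2],[-310,66,22,0,0,-1.567,0.2],[-310,66,22,0,0,-1.567,0.2]]])

```text
time: 12.58
position: [0.532, -0.2608, 0.113]
tcp_rot: [[-0.986, 0.164, 0.0], [0.164, 0.986, -0.0], [-0.001, -0.0, -1.0]]
force: [-0.4, -1.3, -0.3]
width: 0.602
gripper_force: 0.0
```

Run:
```python
from h import *
for k in range(4): px,K,T,s=cam("wrist")
print(s["position"],s["tcp_rot"].round(3).tolist(),np.abs(s["qvel"]).max())
for c,st in brass(px):
    if abs(c[0]-270)<40 and c[1]<290:X=onz(c,K,T,.049);print(c.round(1),st,X.round(4),shift(s,X))
```

```text
[ 0.53188274 -0.26078371  0.11282114] [[-0.986, 0.164, 0.0], [0.164, 0.986, -0.0], [-0.0, -0.0, -1.0]] 0.21123258980228815
[269.  163.9] [257 151  24  27 515] [ 0.4897 -0.2541  0.049 ] [42.7 -0.3 63.8]
[269.4 212.1] [258 198  24  29 551] [ 0.5307 -0.2606  0.049 ] [ 1.2  0.  63.8]
```

Request:
carry_out(plan=[[[1.2,-1,30,0,0,0,0.2],[1.2,-1,55,0,0,0,0.2],[1.2,-1,70,0,0,0,0.2],[1.2,-1,77,0,0,0,0.2],[1.2,-1,77,0,0,0,0.2],[1.2,-1,77,0,0,0,0.2],[1.2,-1,77,0,0,0,0.2],[1.2,-1,77,0,0,0,-0.4],[1.2,-1,77,0,0,0,-0.6],[1.2,-1,77,0,0,0,-1],[1.2,-1,77,0,0,0,-1],[1.2,-1,77,0,0,0,-1],[1.2,-1,77,0,0,0,-1],[1.2,-1,77,0,0,0,-1]]], squeeze=25)

```text
time: 13.95
position: [0.5305, -0.2616, 0.0358]
tcp_rot: [[-0.986, 0.164, 0.0], [0.164, 0.986, -0.0], [-0.0, 0.0, -1.0]]
force: [-0.4, -0.0, 0.4]
width: 0.209
gripper_force: 25.0
```

Request:
carry_out(plan=[[[0,0,-12,0,0,0,-1],[0,0,-25,0,0,0,-1],[0,0,-45,0,0,0,-1],[0,0,-75,0,0,0,-1],[0,0,-100,0,0,0,-1],[0,0,-100,0,0,0,-1],[0,0,-100,0,0,0,-1],[0,0,-100,0,0,0,-1],[0,0,-100,0,0,0,-1],[0,0,-100,0,0,0,-1],[0,0,-100,0,0,0,-1],[0,0,-100,0,0,0,-1]]])

```text
time: 14.95
position: [0.5299, -0.2611, 0.1345]
tcp_rot: [[-0.986, 0.164, -0.002], [0.164, 0.986, 0.001], [0.002, 0.001, -1.0]]
force: [0.4, -0.9, -0.3]
width: 0.206
gripper_force: 25.0
```

Run:
```python
from h import *
for k in range(2): px,K,T,s=cam("wrist")
print(s["position"],s["width"])
for c,st in brass(px):
    if abs(c[0]-270)<40 and c[1]<290:print(c.round(1),st)
print(shift(s,[.5214,.0875,.136],80.8-90))
```

```text
[ 0.53001563 -0.26126277  0.13477106] 0.20790226235682824
[269.9 162.6] [259 151  22  24 434]
[270.6 249.5] [ 254  222   34   52 1324]
(array([ 65.7, 342.6,  -0.9]), 'turn about tool z', np.float64(1.5666))
```

Request:
carry_out(plan=[[[66,342.5,-2,0,0,1.567,-1],[66,342.5,-2,0,0,1.567,-1],[66,342.5,-2,0,0,1.567,-1],[66,342.5,-2,0,0,1.567,-1],[66,342.5,-2,0,0,1.567,-1],[66,342.5,-2,0,0,1.567,-1],[66,342.5,-2,0,0,1.567,-1],[66,342.5,-2,0,0,1.567,-1],[66,342.5,-2,0,0,1.567,-1],[66,342.5,-2,0,0,1.567,-1],[66,342.5,-2,0,0,1.567,-1],[66,342.5,-2,0,0,1.567,-1],[66,342.5,-2,0,0,1.567,-1],[66,342.5,-2,0,0,1.567,-1],[66,342.5,-2,0,0,1.567,-1],[66,342.5,-2,0,0,1.567,-1],[66,342.5,-2,0,0,1.567,-1],[66,342.5,-2,0,0,1.567,-1],[66,342.5,-2,0,0,1.567,-1]]])

```text
time: 16.63
position: [0.5216, 0.087, 0.1377]
tcp_rot: [[0.16, 0.987, 0.0], [0.987, -0.16, -0.0], [-0.0, 0.0, -1.0]]
force: [-0.2, -0.3, -0.4]
width: 0.21
gripper_force: 25.0
```

Request:
carry_out(plan=[[[0,0,25,0,0,0,-1],[0,0,50,0,0,0,-1],[0,0,60,0,0,0,-1],[0,0,65,0,0,0,-1],[0,0,65,0,0,0,-1],[0,0,65,0,0,0,-1],[0,0,65,0,0,0,-1],[0,0,65,0,0,0,-1],[0,0,65,0,0,0,-1],[0,0,65,0,0,0,-1]]])

```text
time: 17.47
position: [0.5222, 0.0871, 0.0735]
tcp_rot: [[0.16, 0.987, 0.002], [0.987, -0.16, 0.0], [0.0, 0.002, -1.0]]
force: [-0.2, 0.2, -0.3]
width: 0.203
gripper_force: 25.0
```

Run:
```python
from h import *
for k in range(2): px,K,T,s=cam("wrist")
print(s["position"],s["force"],shift(s,[.5214,.0875,.0711]))
cv2.imwrite("pics/w6.png",cv2.resize(px[130:290,200:340],None,fx=5,fy=5,interpolation=cv2.INTER_CUBIC)[:600,:,::-1])
```

```text
[0.52198837 0.08714498 0.07329763] [ 0.04937382 -0.11355852 -1.02569318] [ 0.3 -0.6  2.2]
```

View pics/w6.png

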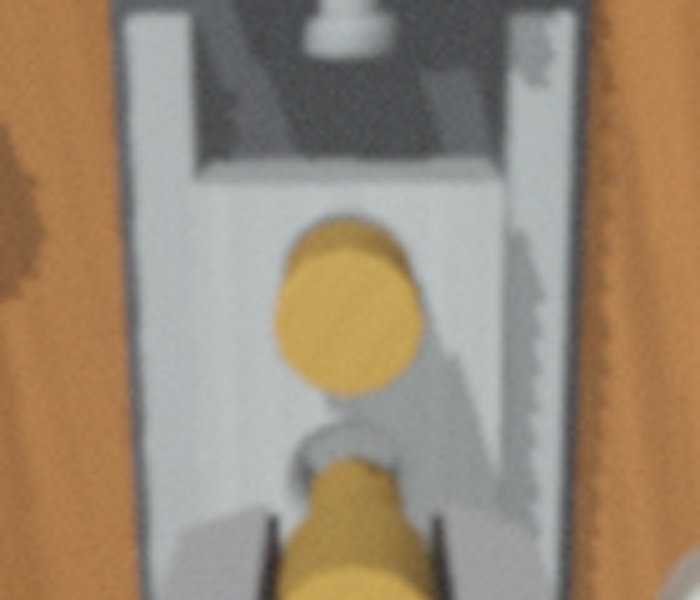

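The crop shows the foot at (351,459) over pocket 2's mouth (front edge (346,420)), about 0.7 mm to the right of centre. Blank 3 stands at (349,320).

Request:
carry_out(plan=[[[0.6,-0.7,0,0,0,0,-1],[0.6,-0.7,3,0,0,0,-1],[0.6,-0.7,6,0,0,0,-1],[0.6,-0.7,9,0,0,0,-1],[0.6,-0.7,12,0,0,0,-1],[0.6,-0.7,15,0,0,0,-1],[0.6,-0.7,15,0,0,0,-1],[0.6,-0.7,15,0,0,0,-1]]])

```text
time: 18.23
position: [0.5207, 0.0876, 0.0573]
tcp_rot: [[0.16, 0.987, -0.001], [0.987, -0.16, -0.0], [-0.001, -0.001, -1.0]]
force: [-0.3, -2.1, -1.2]
width: 0.206
gripper_force: 25.0
```

Request:
carry_out(plan=[[[0,0,3,0,0,0,-1],[0,0,6,0,0,0,-1],[0,0,9,0,0,0,-1],[0,0,11,0,0,0,-1],[0,0,12,0,0,0,-1],[0,0,13.5,0,0,0,-1],[0,0,13.5,0,0,0,-1],[0,0,13.5,0,0,0,-1]]])

```text
time: 18.9
position: [0.5209, 0.0877, 0.0439]
tcp_rot: [[0.16, 0.987, -0.0], [0.987, -0.16, -0.0], [-0.0, -0.0, -1.0]]
force: [1.5, -2.7, -2.0]
width: 0.205
gripper_force: 25.0
```

Request:
carry_out(plan=[[[0,0,0,0,0,0,-0.4],[0,0,0,0,0,0,-0.2],[0,0,0,0,0,0,-0.2],[0,0,0,0,0,0,-0.2],[0,0,-20,0,0,0,-0.2],[0,0,-55,0,0,0,-0.2],[0,0,-90,0,0,0,-0.2],[0,0,-90,0,0,0,-0.2],[0,0,-90,0,0,0,-0.2],[0,0,-90,0,0,0,-0.2],[0,0,-90,0,0,0,-0.2],[0,0,-90,0,0,0,-0.2],[0,0,-90,0,0,0,-0.2]]])

```text
time: 19.98
position: [0.5198, 0.0879, 0.1326]
tcp_rot: [[0.16, 0.987, -0.003], [0.987, -0.16, 0.0], [-0.0, -0.003, -1.0]]
force: [-0.5, 0.1, 0.5]
width: 0.397
gripper_force: 0.0
```

Run:
```python
from h import *
for k in range(3): px,K,T,s=cam("wrist")
print(s["position"],s["width"],np.abs(s["qvel"]).max())
for c,st in brass(px):
    if abs(c[0]-270)<40 and c[1]<290:print(c.round(1),st,shift(s,onz(c,K,T,.068)))
cv2.imwrite("pics/w7.png",px[:,:,::-1])
```

```text
[0.52024184 0.08782673 0.13310998] 0.4024482023452253 0.4101319953216137
[271.5 100.3] [264  98  16   6  81] [94.8  1.8 65.1]
[271.7 176.2] [262 165  20  23 373] [34.7  2.1 65.1]
[271.7 210.3] [263 199  19  24 377] [ 4.8  2.2 65.1]
[271.8 243.2] [263 230  19  27 397] [-25.8   2.3  65.1]
[272.4 274.5] [264 260  18  28 400] [-56.9   3.   65.1]
```

View pics/w7.png

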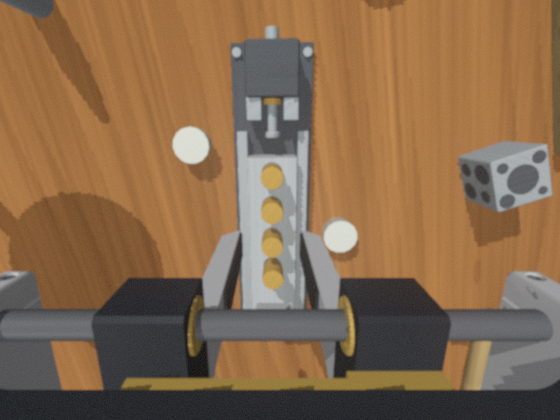

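All four blanks are in a row at equal spacing: (272,176), (272,210), (272,243) and (272,275). Next is the tab.

Request:
carry_out(plan=[[[-112,0.5,-5,0,0,-1.567,-0.32],[-112,0.5,-5,0,0,-1.567,-0.32],[-112,0.5,-5,0,0,-1.567,-0.32],[-112,0.5,-5,0,0,-1.567,-0.32],[-112,0.5,-5,0,0,-1.567,-0.32],[-112,0.5,-5,0,0,-1.567,-0.32],[-112,0.5,-5,0,0,-1.567,-0.32],[-112,0.5,-5,0,0,-1.567,-0.32],[-112,0.5,-5,0,0,-1.567,-0.32],[-112,0.5,-5,0,0,-1.567,-0.32],[-112,0.5,-5,0,0,-1.567,-0.32],[-112,0.5,-5,0,0,-1.567,-0.32],[-112,0.5,-5,0,0,-1.567,-0.32],[-112,0.5,-5,0,0,-1.567,-0.32],[-112,0.5,-5,0,0,-1.567,-0.32],[-112,0.5,-5,0,0,-1.567,-0.32],[-112,0.5,-5,0,0,-1.567,-0.32],[-112,0.5,-5,0,0,-1.567,-0.32],[-112,0.5,-5,0,0,-1.567,-0.32],[-112,0.5,-5,0,0,-1.567,-0.32]]])

```text
time: 21.8
position: [0.5035, -0.0228, 0.1392]
tcp_rot: [[-0.986, 0.164, -0.0], [0.164, 0.986, -0.0], [0.0, -0.0, -1.0]]
force: [-0.1, 0.3, -0.4]
width: 0.339
gripper_force: 0.0
```

Run:
```python
from h import *
for k in range(3): px,K,T,s=cam("wrist")
print(s["position"],s["tcp_rot"].round(3).tolist(),s["width"],np.abs(s["qvel"]).max())
for c,st in brass(px):
    if 150<c[1]<300:print(c.round(1),st,shift(s,onz(c,K,T,.056)))
print(shift(s,[.5030,-.0228,.044],80.8))
q=proj([.5030,-.0228,.068],K,T);print(q)
g=cv2.cvtColor(px,cv2.COLOR_RGB2GRAY)
for r0 in range(int(q[1])-20,int(q[1])+8,6): print(r0,g[r0,int(q[0])-60:int(q[0])+61:3].tolist())
```

```text
[ 0.50350241 -0.0228181   0.13919657] [[-0.986, 0.164, -0.0], [0.164, 0.986, -0.0], [-0.0, -0.0, -1.0]] 0.33921490291235185 0.05412233062365158
[477.2 199.6] [474 194   7  12  69] [  7.5 191.3  83.2]
[359.6 209. ] [350 197  21  23 350] [-1.7 83.7 83.2]
[395.1 208.6] [385 197  22  23 374] [ -1.3 116.6  83.2]
[429.3 208.3] [417 197  26  23 446] [ -0.9 148.4  83.2]
[323.1 209.9] [313 198  21  23 348] [-2.6 49.9 83.2]
[ 34.2 228.2] [ 14 215  43  29 784] [ -20.8 -222.3   83.2]
(array([ 0.5, -0.1, 95.2]), 'turn about tool z', np.float64(-0.0045))
[269.35862358 210.40918359]
190 [138, 132, 132, 131, 133, 121, 102, 102, 101, 83, 83, 77, 81, 76, 79, 83, 100, 160, 153, 130, 139, 143, 164, 191, 190, 191, 188, 191, 190, 193, 192, 191, 192, 193, 192, 193, 193, 191, 192, 193, 194]
196 [131, 129, 128, 127, 104, 100, 99, 98, 99, 81, 80, 81, 78, 78, 80, 82, 94, 152, 145, 167, 190, 193, 191, 191, 191, 189, 189, 190, 190, 191, 191, 191, 191, 190, 186, 156, 129, 126, 132, 171, 193]
202 [129, 125, 117, 100, 97, 95, 93, 94, 93, 81, 76, 78, 81, 78, 77, 77, 90, 149, 150, 166, 190, 188, 187, 191, 192, 192, 191, 192, 187, 173, 160, 153, 151, 148, 112, 103, 108, 132, 153, 157, 157]
208 [91, 91, 87, 88, 89, 91, 89, 85, 92, 83, 75, 78, 80, 76, 80, 75, 86, 148, 151, 162, 190, 190, 187, 189, 180, 169, 158, 152, 152, 152, 153, 151, 152, 153, 111, 128, 165, 163, 168, 168, 168]
214 [91, 93, 94, 99, 102, 97, 99, 99, 99, 89, 80, 75, 73, 76, 75, 78, 85, 151, 153, 160, 187, 189, 189, 155, 156, 153, 154, 154, 153, 153, 154, 154, 155, 153, 151, 149, 163, 168, 167, 165, 165]
```

Request:
carry_out(plan=[[[0,0.5,35,0,0,0,-0.32],[0,0.5,60,0,0,0,-0.32],[0,0.5,75,0,0,0,-0.32],[0,0.5,85,0,0,0,-0.32],[0,0.5,91,0,0,0,-0.32],[0,0.5,94,0,0,0,-0.32],[0,0.5,94,0,0,0,-0.32],[0,0.5,94,0,0,0,-0.32],[0,0.5,94,0,0,0,-0.32],[0,0.5,94,0,0,0,-0.6],[0,0.5,94,0,0,0,-0.75],[0,0.5,94,0,0,0,-1],[0,0.5,94,0,0,0,-1],[0,0.5,94,0,0,0,-1],[0,0.5,94,0,0,0,-1]]], squeeze=35)

```text
time: 23.2
position: [0.5037, -0.0227, 0.0455]
tcp_rot: [[-0.987, 0.163, 0.0], [0.163, 0.987, -0.001], [-0.0, -0.001, -1.0]]
force: [-1.0, -2.2, 2.7]
width: 0.102
gripper_force: 35.0
```

Request:
carry_out(plan=[[[0,1,0,0,0,0,-1],[0,3,0,0,0,0,-1],[0,5,0,0,0,0,-1],[0,7,0,0,0,0,-1],[0,9,0,0,0,0,-1],[0,11,0,0,0,0,-1],[0,13,0,0,0,0,-1],[0,15,0,0,0,0,-1],[0,16,0,0,0,0,-1],[0,16,0,0,0,0,-1],[0,16,0,0,0,0,-1]]])

```text
time: 24.12
position: [0.5068, -0.0069, 0.0455]
tcp_rot: [[-0.986, 0.164, 0.001], [0.164, 0.986, -0.001], [-0.001, -0.001, -1.0]]
force: [-1.1, -4.9, 3.5]
width: 0.109
gripper_force: 35.0
```

Run:
```python
from h import *
px,K,T,s=cam("top")
print(s["position"],s["force"],s["time"])
# column profile along the carrier axis near the gap
g=cv2.cvtColor(px,cv2.COLOR_RGB2GRAY)
f=np.array([.160,.987,0]);n=np.array([.987,-.16,0]);tab=np.array([.503,-.0228,0])
for off in(-.017,.017):
    P=[proj(tab+f*d+n*off+[0,0,.036],K,T) for d in np.arange(.13,.25,.002)]
    print([int(cv2.getRectSubPix(px,(1,1),tuple(map(float,p)))[0,0].mean()) for p in P])
```

```text
[ 0.50676914 -0.00689262  0.04554468] [-1.10141974 -4.87434636  3.46096718] 24.1167
[199, 199, 199, 199, 199, 200, 199, 199, 201, 201, 200, 200, 200, 199, 199, 199, 200, 201, 199, 198, 199, 198, 184, 147, 102, 73, 67, 66, 68, 71, 86, 120, 157, 181, 189, 188, 187, 186, 181, 168, 145, 119, 95, 89, 92, 94, 92, 92, 93, 93, 92, 91, 92, 92, 93, 92, 95, 94, 93, 93]
[155, 155, 154, 154, 154, 153, 154, 155, 156, 157, 159, 166, 176, 183, 183, 181, 180, 178, 174, 177, 187, 195, 186, 152, 106, 76, 68, 69, 71, 74, 84, 115, 153, 176, 186, 188, 189, 188, 187, 183, 166, 129, 94, 88, 92, 92, 92, 93, 92, 90, 90, 90, 90, 92, 91, 92, 93, 92, 93, 93]
```

Request:
carry_out(plan=[[[0,2,0,0,0,0,-1],[0,4,0,0,0,0,-1],[0,6,0,0,0,0,-1],[0,8,0,0,0,0,-1],[0,10,0,0,0,0,-1],[0,12,0,0,0,0,-1],[0,13,0,0,0,0,-1],[0,13,0,0,0,0,-1],[0,13,0,0,0,0,-1]]])

```text
time: 24.92
position: [0.5086, 0.0034, 0.0455]
tcp_rot: [[-0.987, 0.163, 0.0], [0.163, 0.987, -0.005], [-0.001, -0.005, -1.0]]
force: [-2.5, -12.5, 4.2]
width: 0.101
gripper_force: 35.0
```

Request:
carry_out(plan=[[[0,1,0,0,0,0,-1],[0,2,0,0,0,0,-1],[0,3,0,0,0,0,-1],[0,4,0,0,0,0,-1],[0,5,0,0,0,0,-1],[0,5,0,0,0,0,-1],[0,5,0,0,0,0,-1]]])

```text
time: 25.5
position: [0.5093, 0.0077, 0.0455]
tcp_rot: [[-0.987, 0.163, -0.0], [0.163, 0.987, -0.006], [-0.001, -0.006, -1.0]]
force: [-2.1, -15.6, 4.7]
width: 0.103
gripper_force: 35.0
```

Request:
carry_out(plan=[[[0,1,0,0,0,0,-1],[0,2,0,0,0,0,-1],[0,3,0,0,0,0,-1],[0,4,0,0,0,0,-1],[0,4,0,0,0,0,-1],[0,4,0,0,0,0,-1],[0,4,0,0,0,0,-1]]])

```text
time: 26.08
position: [0.51, 0.0098, 0.0456]
tcp_rot: [[-0.987, 0.163, -0.0], [0.163, 0.987, -0.009], [-0.001, -0.009, -1.0]]
force: [-2.3, -19.7, 4.8]
width: 0.103
gripper_force: 35.0
```

Request:
carry_out(plan=[[[0,1,0,0,0,0,-1],[0,2,0,0,0,0,-1],[0,3,0,0,0,0,-1],[0,4,0,0,0,0,-1],[0,4,0,0,0,0,-1],[0,4,0,0,0,0,-1],[0,4,0,0,0,0,-1]]])

```text
time: 26.67
position: [0.5106, 0.0099, 0.0459]
tcp_rot: [[-0.987, 0.161, -0.001], [0.161, 0.987, -0.017], [-0.002, -0.016, -1.0]]
force: [-3.6, -30.9, 5.1]
width: 0.1
gripper_force: 35.1
```

Run:
```python
from h import *
px,K,T,s=cam("top")
print(s["position"],s["force"],s["tcp_rot"].round(3).tolist(),s["gripper_force"])
f=np.array([.160,.987,0]);n=np.array([.987,-.16,0]);tab=np.array([.503,-.0228,0])
for off in(-.017,.017):
    P=[proj(tab+f*d+n*off+[0,0,.036],K,T) for d in np.arange(.16,.22,.002)]
    print([int(cv2.getRectSubPix(px,(1,1),tuple(map(float,p)))[0,0].mean()) for p in P])
for z in(.068,):
  for c,st in brass(px,20): 
    X=onz(c,K,T,z);print(c.round(1),st[4],X.round(4))
```

```text
[0.51059814 0.00990526 0.04593474] [ -3.64151888 -30.87940441   5.14971521] [[-0.987, 0.161, -0.001], [0.161, 0.987, -0.017], [-0.002, -0.016, -1.0]] 35.070993304252625
[200, 199, 197, 200, 199, 199, 200, 200, 199, 199, 200, 201, 200, 200, 200, 196, 188, 182, 185, 187, 187, 186, 186, 182, 168, 145, 118, 96, 91, 90]
[152, 153, 156, 162, 168, 177, 187, 192, 190, 185, 178, 176, 179, 184, 190, 191, 188, 182, 182, 185, 187, 188, 188, 187, 182, 164, 128, 96, 89, 91]
[ 15.8 165.1] 244 [0.6553 0.6274 0.068 ]
[238.  225.5] 48 [0.5327 0.1525 0.068 ]
[252.9 228.3] 49 [0.5273 0.1214 0.068 ]
[431.7 250.5] 94 [ 0.4866 -0.248   0.068 ]
```

Request:
carry_out(plan=[[[0,0,0,0,0,0,-1],[0,0,0,0,0,0,-1],[0,0,0,0,0,0,-1],[0,0,0,0,0,0,-1],[0,0,0,0,0,0,-1],[0,0,0,0,0,0,-1],[0,0,0,0,0,0,-1],[0,0,0,0,0,0,-1]]])

```text
time: 27.38
position: [0.5106, 0.0099, 0.0459]
tcp_rot: [[-0.987, 0.161, -0.001], [0.161, 0.987, -0.016], [-0.002, -0.016, -1.0]]
force: [-4.6, -30.4, 5.4]
width: 0.101
gripper_force: 35.1
```

```bash
python3 -c "
from cell import r
s=r.observe();print(s['position'],s['force'],s['width'],s['gripper_force']);print(r.sign_off())"
```

```text
[0.51058108 0.00990408 0.04589645] [ -4.57064836 -30.35173791   5.39696747] 0.10055339442657034 35.070352256298065
the job is handed in; nothing more can be done
None
```

I filled both empty pockets, left the third spare in the rack, and handed the job in at 27 s with the carrier gripped by its tab and held against the stops at about 30 N; the hand-in returned no verdict.

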